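# Put the thumb plane away and shut the drawer

## Task

Put the little brass thumb plane away in the open top drawer of the small wooden chest: set it down gently on its sole (do not drop it in), let go of it, and then push the drawer fully shut.

Things in the scene. Friction and masses are not known exactly. Their poses are not given: they have to be found in the camera images.
- thumb_plane: Small brass thumb plane with a dark wedge and blade in the middle, 26 wide x 71 long x 30 mm high, 0.12 kg, standing on its sole on the bench. Origin: centre of the underside; x across its width, y along its length, z up. The sole is 26 mm wide, 4 mm thick; above it two upright cheeks, 24 mm over their outsides, run from 4 to 18 mm height and y = -29 to 23 mm: grip across the cheeks, along x.
- chest_drawer0 (a joint): Slide of the top drawer, m: 0 = fully shut, grows as it comes out; starts 0.09 to 0.105 open (0.105 is the end). Slides easily (1 N friction) and stays where it is left. The chest is wood, fixed, 165 mm deep, 200 wide, 125 high, left of the middle of the bench, its drawers facing the robot's right; the lower drawer is shut and not used.
- drawer_floor (a point): Centre of the top drawer's inner floor, on its upper face, 74 mm above the bench; moves with the drawer. x points level into the chest (roughly to the robot's left), z up. Inside: 120 mm along x, 158 along y; walls 30 mm high, front panel 40. Open from above only from x = -60 mm to x = (joint value) - 66 mm, where the chest begins: lay the plane mid-way there, its length along y.
- chest_drawer0_handle (a point): Middle of the top drawer's brass bar handle, a level bar 11 mm thick and 110 mm long along the drawer's width, 35 mm in front of the drawer's front face, 93 mm above the bench; moves with the drawer. Axes as for drawer_floor. Pushing this bar along +x shuts the drawer.
Mind the look-alikes: they are no part of the job. Leave any pink or purple look-alike of the thumb_plane alone.

How it is judged:
On the way:
1. the plane stands on its sole in the open drawer, let go of (x of thumb_plane in the frame of drawer_floor between -0.058 and 0.058 m and y of thumb_plane in the frame of drawer_floor between -0.08 and 0.08 m and z of thumb_plane in the frame of drawer_floor between -0.006 and 0.01 m and angle between thumb_plane's own z axis and vertical below 0.26 rad and value of joint chest_drawer0 above 0.05 m and contact force between thumb_plane and the fingers below 0.1 N and linear speed of thumb_plane below 0.03 m/s), for 0.2 s.
At the end, for the whole second after the job is handed in: The thumb plane stands at rest on its sole (within 15 degrees) on the floor of the top drawer, and that drawer is shut to within 10 mm (x of thumb_plane in the frame of drawer_floor between -0.058 and 0.058 m and y of thumb_plane in the frame of drawer_floor between -0.08 and 0.08 m and z of thumb_plane in the frame of drawer_floor between -0.006 and 0.01 m and angle between thumb_plane's own z axis and vertical below 0.26 rad and value of joint chest_drawer0 below 0.01 m and linear speed of thumb_plane below 0.02 m/s); the robot touches nothing.
It fails at once if the plane is dropped or thrown (moves faster than 0.7 m/s while the fingers do not hold it) (linear speed of thumb_plane above 0.7 m/s and contact force between thumb_plane and the fingers below 0.05 N).
It also fails if it takes over 46 s, if anything falls off the work surface, if the arm or the gripper's body presses on something with over 40 N, if the wrist force passes 120 N, or if a joint passes its speed limit or range.

## Robot

A 6-joint arm with a two-finger parallel gripper is mounted at the origin on a cart in front of the work surface, level with it; the furniture and walls round the work are solid. World frame = base frame: x ahead of the robot, y to its left, z up, the work surface at z = 0. Lengths are in m, angles in rad, forces in N, time in s.
With the tool pointing down it reaches from about 0.25 to 0.725 m from the base axis. Payload 4 kg.
Tool frame: the origin (TCP) lies midway between the tips of the shut fingers; the grasp point (between the pads) lies 19 mm behind it; z points along the fingers, y is the line along which they close (so a half turn about z gives the same grasp; the last joint's range is limited). The gripper opens to 85 mm and grips with 20 to 120 N. Pads are 22 mm wide; open, the fingers measure 114 mm over their backs; the gripper's body (76 mm by 85 mm) begins 54 mm behind the grasp point. The pads swing forward as they close: fully open they stand 13 mm farther back than shut.
Start: joints at [1.129, 0.241, 0.005, 1.335, 0, 1.571], TCP at [0.214, 0.452, 0.231] pointing down, gripper open.
Joint ranges: [-2.72, 2.72], [-1.05, 1.87], [-1.09, 1.28], [-1.99, 2.15], [-1.42, 1.44], [-3.14, 3.14]. Speed limits (rad/s): [2.79, 2.79, 3.14, 3.14, 3.14, 3.14].

## Interface

Orientations are given as a unit quaternion [x, y, z, w].
In Python, from workcell import get_obs, camera, job_done, silhouettes gives the robot as it stands. The module is installed in compiled form; this text tells all that it offers.
- The arm moves only by the tool drive_tool, never from a script. Its argument "increments" is a list of rows, each a list of 3 entries, a list of its own where there are three numbers: the shift along the world's x, y, z in mm, then the turn, a rotation vector about the world's x, y, z in degrees, then the opening, from 0 (shut) to 1 (fully open). A call has 1 to 8 rows; each row shifts and turns the commanded pose from where the row before left it; what a row does not reach is not made up. A row lasts 1/12 s, in which the tool goes at most 41.7 mm and 7.16 degrees, less where a joint would pass 70% of its speed; a pose out of reach is approached as far as the arm can. A call is refused whole if a number of a shift passes 41.7 or a number of a turn 7.16, either way. A call with a gripper value outside its range is refused whole. The fingers move at their own pace and stop on an object; the grip force is fixed at half the most. Time passes only in rows, so rows that do not move let the fingers close. It gives the time, the measured TCP pose, the force, the opening and the grip force at its end, in the units of the state.
- get_obs(): the state, without advancing time (a new reading comes with each control period).
- camera(name): name is "scene" or "top" or "wrist"; returns a dict with "image" (420x560x3 uint8, red, green, blue), "K" (3x3 intrinsics, pixels), "view" (4x4, takes a point from world to camera coordinates). Camera axes: x right, y down, z forward; pixel columns grow to the right and rows downward; lengths in m; the calibration is good to about 2 mm. A picture is of the moment at which its call begins. There is no depth.
- job_done(): hands the job in; it is judged then, once.
Trained networks look in a picture, given as the dict that the camera call returned (one of the last four; its "shot" number tells which), for a name from the list of things; names that differ only in an ending like _2 or _b are one class to them, and where a whole thing is asked for, a point or a joint stands for the part that bears it (a point fixed in the world has none). Each returns a list of dicts, best first, with "conf" (0 to 1); they miss things now and then, are a little off and sometimes report something else, mostly with a low value. They report only what shows in the picture. A call takes as long as a camera call. They do not tell look-alikes from the thing itself.
- silhouettes(query, picture): "region" (420x560 bool, what is visible of it) and "bbox" ([left, top, right, bottom] in pixels, round what is visible of it).
The state is a dict: "clock": time; "joint_pos": joint angles; "joint_vel": joint speeds; "tau": joint torques, N m; "eef_pos": TCP position; "tool_rot": TCP orientation; "ft_force": force on the tool from outside, world axes, zero at the start; "ft_torque": the same for the moment, N m; "grip_width": finger opening in m; "grasp_force": force on a finger pad.
Only numpy, scipy, OpenCV 4.12 (cv2) and the standard library are available. Lean on these libraries where they do the work, as an engineer would, in place of code of your own. Each camera call takes 0.05 s, during which the arm holds its last target. There are 200 camera calls.

## Working session

There is one attempt and no reset: what is moved stays moved. The work goes in short steps, Python scripts to look and compute and a tool call to move; the robot and the scene stay as the last step left them, time stands still between calls to the robot, and variables do not carry over. Pictures are saved under pics/ and viewed, at most 10 in all, crops included, and the job is handed in when it is done.

Besides the shell and the picture viewer there is one more tool, called after "Emit:" by a JSON object that holds its "method" and its "body", one argument or row to a line. drive_tool: Moves the arm, as the interface text tells. Its arguments: {"type":"object","properties":{"increments":{"type":"array"}},"required":["increments"]}

```bash
mkdir -p pics; cat > h.py <<'E'
import numpy as np, cv2
from workcell import get_obs, camera, job_done, silhouettes
def ray(p,u,v):
    V=np.array(p["view"]);R=V[:3,:3];t=V[:3,3];o=-R.T@t
    d=R.T@np.linalg.inv(p["K"])@np.array([u,v,1.]);return o,d
def atz(p,u,v,z):
    o,d=ray(p,u,v);return o+d*(z-o[2])/d[2]
def proj(p,X):
    V=np.array(p["view"]);c=V[:3,:3]@np.array(X)+V[:3,3];q=np.array(p["K"])@c;return q[:2]/q[2]
E
python3 - <<'E'
from h import *
out=[]
for n in("scene","top"):
    p=camera(n);im=p["image"][:,:,::-1].copy()
    for q in("thumb_plane","chest_drawer0","chest_drawer0_handle"):
        for s in silhouettes(q,p):
            print(n,q,round(s["conf"],2),s["bbox"])
    cv2.imwrite(f"pics/{n}1.png",im)
print(get_obs()["eef_pos"],get_obs()["tool_rot"],get_obs()["clock"])
E
```

```text
scene thumb_plane 0.84 [308.7, 268.2, 325.5, 292.0]
scene thumb_plane 0.75 [375.2, 276.3, 400.0, 301.1]
scene thumb_plane 0.7 [342.0, 296.3, 368.3, 323.9]
scene chest_drawer0 0.67 [216.1, 142.6, 290.5, 177.6]
scene chest_drawer0_handle 0.81 [217.4, 139.8, 290.6, 177.3]
top thumb_plane 0.87 [376.1, 204.7, 399.4, 230.5]
top thumb_plane 0.56 [418.5, 159.3, 432.9, 188.6]
top thumb_plane 0.54 [416.6, 209.3, 447.3, 217.4]
top thumb_plane 0.4 [163.9, 134.0, 245.8, 225.7]
top chest_drawer0 0.89 [166.8, 133.3, 245.9, 224.9]
top chest_drawer0_handle 0.61 [164.8, 137.9, 242.7, 223.3]
[0.21373522 0.45190722 0.23117147] [ 2.19092338e-01  9.75704114e-01 -1.66245610e-04 -3.47973788e-05] 0.4
```

View pics/scene1.png

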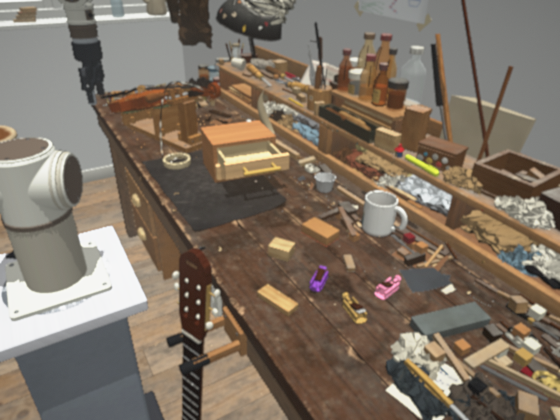

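View pics/top1.png

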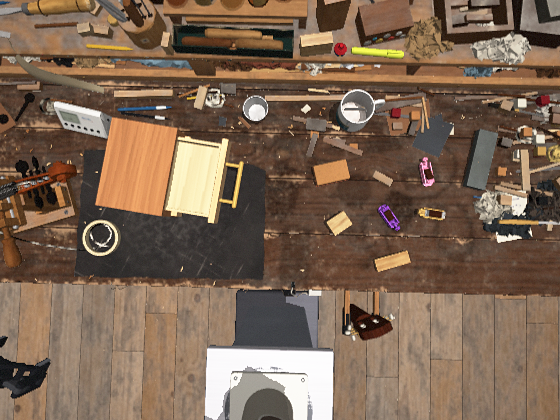

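Candidates in the top view: purple (388,217), pink (427,172) and brass (432,213). The brass one fits because the others have the excluded colours. I'll confirm it in a crop alongside the drawer.

```bash
python3 - <<'E'
from h import *
p=camera("top");im=p["image"][:,:,::-1].copy()
a=cv2.resize(im[195:230,405:455],(400,280),interpolation=cv2.INTER_CUBIC)
b=cv2.resize(im[125:230,160:260],(400,420),interpolation=cv2.INTER_CUBIC)
c=np.zeros((420,800,3),np.uint8);c[:280,:400]=a;c[:,400:]=b
cv2.imwrite("pics/crop1.png",c)
for s in silhouettes("thumb_plane",p):
    ys,xs=np.nonzero(s["region"]); P=np.array([atz(p,x,y,0.012)[:2] for x,y in zip(xs,ys)])
    w,v=np.linalg.eigh(np.cov(P.T)); print(s["conf"],s["bbox"],P.mean(0),np.degrees(np.arctan2(v[1,1],v[0,1])),np.sqrt(w*12),len(xs))
    r=cv2.minAreaRect((P*1000).astype(np.float32));print(r)
for s in silhouettes("chest_drawer0",p)[:1]:
    ys,xs=np.nonzero(s["region"]); print(cv2.boxPoints(cv2.minAreaRect(np.c_[xs,ys].astype(np.float32))))
print(p["K"],ray(p,280,210))
E
```

```text
0.84 [419.1, 159.6, 433.0, 187.1] [ 0.60420149 -0.38465143] -169.44539784050366 [0.03012743 0.06358265] 309
((606.2037963867188, -384.6929016113281), (69.95999908447266, 32.273746490478516), 11.8199462890625)
0.67 [413.6, 210.0, 447.9, 221.6] [ 0.49909169 -0.39881716] 81.75545092169145 [0.02684965 0.06619078] 288
((498.8773498535156, -397.11505126953125), (70.44011688232422, 28.581531524658203), 81.94963836669922)
0.64 [375.6, 203.3, 402.7, 231.5] [ 0.48856501 -0.29176628] -142.3777277750203 [0.02855949 0.06708181] 311
((486.48077392578125, -293.34173583984375), (74.03939056396484, 30.548734664916992), 36.47959899902344)
[[162.96982 214.17116]
 [177.76846 130.31209]
 [247.13757 142.5537 ]
 [232.33893 226.41277]]
[[384.61728589   0.         285.43924218]
 [  0.         384.61728589 205.16961508]
 [  0.           0.           1.        ]] (array([ 0.46751541, -0.03607411,  0.9799759 ]), array([ 0.03290438,  0.01862325, -0.99946396]))
```

View pics/crop1.png

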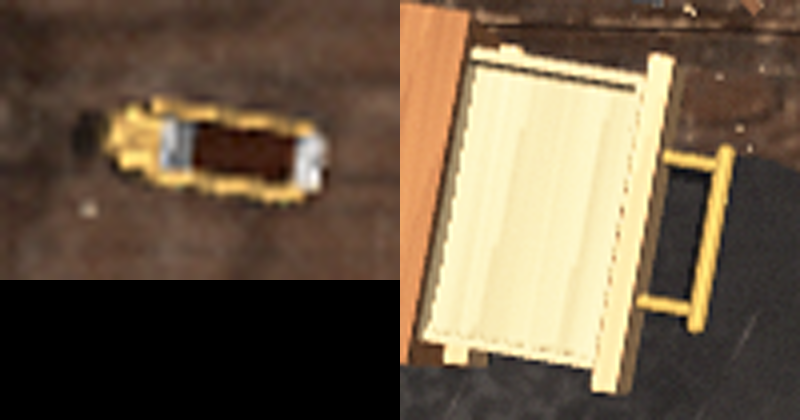

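The crop confirms the brass plane: gold cheeks with a dark wedge, about (418–446, 214) in the top image, its length nearly across the picture. The drawer front, handle and chest edge also show. Next I'll compute the drawer geometry.

```bash
python3 - <<'E'
from h import *
p=camera("top")
f=lambda u,v,z:atz(p,160+(u-400+.5)/4-.5,125+(v+.5)/4-.5,z)
g=lambda u,v,z:atz(p,405+(u+.5)/8-.5,195+(v+.5)/8-.5,z)
L={"bar":[(727,147,.0985),(696,330,.0985)],"frontout":[(672,60,.114),(618,390,.114)],"frontin":[(650,60,.114),(594,390,.114)],"chest":[(470,10,.125),(418,335,.125)],"sidewall_top":[(475,55,.104),(640,82,.104)],"floorcorner_in":[(462,170,.104),(424,338,.104)]}
bar=[f(*q) for q in L["bar"]]
d=bar[0]-bar[1];print("barlen",np.linalg.norm(d))
for k,v in L.items():
    a,b=f(*v[0]),f(*v[1]);e=a-b;print(k,a[:2],b[:2],np.degrees(np.arctan2(e[1],e[0])))
yaw=np.arctan2(d[1],d[0])+np.pi/2
ex=np.array([np.cos(yaw),np.sin(yaw)]);m=(bar[0]+bar[1])[:2]/2;print("yaw",np.degrees(yaw),"mid",m)
for k,v in L.items():print(k,[(f(*q)[:2]-m)@ex for q in v])
for z in(.004,.018):print("plane",g(75,135,z)[:2],g(105,140,z)[:2],g(325,165,z)[:2])
# brass mask hull in scene too
s=camera("scene")
for r in silhouettes("thumb_plane",s):
    b=r["bbox"];print(b,atz(s,(b[0]+b[2])/2,(b[1]+b[3])/2,.012)[:2])
print([proj(s,[*bar[i][:2],.093]) for i in(0,1)])
E
```

```text
barlen 0.10704003501247233
bar [0.60647406 0.07239021] [0.50042463 0.0869191 ] -7.801021802501795
frontout [0.65297587 0.103274  ] [0.46495474 0.12758272] -7.366745012348852
frontin [0.65266584 0.11577911] [0.46460914 0.14109352] -7.666529406859765
chest [0.67614881 0.21600611] [0.49271281 0.23793578] -6.817322233011231
sidewall_top [0.65520773 0.21831243] [0.6419165 0.1228565] 82.07312924554832
floorcorner_in [0.58854829 0.22321712] [0.49170783 0.24117239] -10.503978064989154
yaw 82.1989781974982 mid [0.55344935 0.07965466]
bar [np.float64(4.336808689942018e-18), np.float64(-3.469446951953614e-18)]
frontout [np.float64(0.03690981688826388), np.float64(0.03547285200529767)]
frontin [np.float64(0.04925711354699893), np.float64(0.0488117004490389)]
chest [np.float64(0.15174397245077353), np.float64(0.14857232717979144)]
sidewall_top [np.float64(0.15118654625114833), np.float64(0.054809965910129245)]
floorcorner_in [np.float64(0.1469979466556903), np.float64(0.1516425819539908)]
plane [ 0.5046462  -0.35745741] [ 0.50330309 -0.36696522] [ 0.49715656 -0.43660118]
plane [ 0.50411357 -0.35284729] [ 0.50278973 -0.36221871] [ 0.49673137 -0.43085577]
[378.0, 275.8, 400.5, 300.7] [ 0.60154143 -0.39179704]
[341.9, 291.2, 367.7, 321.4] [ 0.50335694 -0.39793131]
[306.9, 264.7, 327.3, 293.5] [ 0.48461128 -0.29226925]
[214.2, 139.5, 288.7, 179.4] [0.64133616 0.31905812]
[array([280.37480457, 168.46262561]), array([244.34231881, 174.62084763])]
```

Emit:
{"method": "drive_tool", "body": {
  "increments": [
    [[12,-35.5,0],[0,0,-4.5],0.7],
    [[12,-35.5,0],[0,0,-4.5],0.7],
    [[12,-35.5,0],[0,0,-4.5],0.7],
    [[12,-35.5,0],[0,0,-4.5],0.7],
    [[12,-35.5,0],[0,0,-4.5],0.7],
    [[12,-35.5,0],[0,0,-4.5],0.7],
    [[12,-35.5,0],[0,0,-4.5],0.7],
    [[12,-35.5,0],[0,0,-4.5],0.7]
  ]
}}

```text
clock: 1.37
eef_pos: [0.3099, 0.1664, 0.2316]
tool_rot: [0.511, 0.859, 0.0, 0.0]
ft_force: [2.0, 0.4, 0.5]
grip_width: 0.0595
grasp_force: 0.0
```

Emit:
{"method": "drive_tool", "body": {
  "increments": [
    [[12,-35.5,0],[0,0,-4.5],0.7],
    [[12,-35.5,0],[0,0,-4.5],0.7],
    [[12,-35.5,0],[0,0,-4.5],0.7],
    [[12,-35.5,0],[0,0,-4.5],0.7],
    [[12,-35.5,0],[0,0,-4.5],0.7],
    [[12,-35.5,0],[0,0,-4.5],0.7],
    [[12,-35.5,0],[0,0,-4.5],0.7],
    [[12,-35.5,0],[0,0,-4.5],0.7]
  ]
}}

```text
clock: 2.03
eef_pos: [0.406, -0.1181, 0.2316]
tool_rot: [0.752, 0.659, 0.0, 0.0]
ft_force: [-0.1, 0.7, -0.7]
grip_width: 0.0599
grasp_force: 0.0
```

Emit:
{"method": "drive_tool", "body": {
  "increments": [
    [[12,-35.5,0],[0,0,0],0.7],
    [[12,-35.5,0],[0,0,0],0.7],
    [[12,-35.5,-10],[0,0,0],0.7],
    [[12,-35.5,-15],[0,0,0],0.7],
    [[12,-35.5,-15],[0,0,0],0.7],
    [[12,-35.5,-15],[0,0,0],0.7],
    [[0,0,-15],[0,0,0],0.7],
    [[0,0,0],[0,0,0],0.7]
  ]
}}

```text
clock: 2.7
eef_pos: [0.476, -0.3297, 0.1567]
tool_rot: [0.752, 0.66, -0.001, -0.004]
ft_force: [-1.4, 0.2, -0.5]
grip_width: 0.0599
grasp_force: 0.0
```

```bash
python3 - <<'E'
from h import *
o=get_obs();print(o["clock"],o["eef_pos"],o["tool_rot"],o["grip_width"],o["joint_pos"])
from scipy.spatial.transform import Rotation as R
y=R.from_quat(o["tool_rot"]).as_matrix()[:,1];print("tool y",np.degrees(np.arctan2(y[1],y[0])))
p=camera("wrist");im=p["image"][:,:,::-1].copy()
for s in silhouettes("thumb_plane",p):
    ys,xs=np.nonzero(s["region"]);c=im[ys,xs].mean(0)
    P=np.array([atz(p,x,y,0.012)[:2] for x,y in zip(xs,ys)])*1000
    print(s["conf"],s["bbox"],c,P.mean(0),cv2.minAreaRect(P.astype(np.float32)))
cv2.imwrite("pics/w1.png",im)
E
```

```text
2.7 [ 0.47597201 -0.32969799  0.15674253] [ 0.75169397  0.65950175 -0.00085331 -0.00359039] 0.0599091489019537 [-6.05843025e-01  4.41973997e-01  9.66363391e-02  1.23283901e+00
  8.45527301e-05  1.09542589e+00]
tool y -7.474901130001171
0.84 [375.6, 215.0, 454.7, 259.3] [171.80765253 157.81489142 206.01447777] [ 603.51502593 -382.38201565] ((607.2496337890625, -383.16302490234375), (77.5525131225586, 37.99436950683594), 6.962935924530029)
0.8 [300.1, 222.3, 326.6, 283.6] [129.175      170.28642857 197.39      ] [ 500.92502841 -396.14456497] ((501.0478820800781, -395.7297668457031), (74.54288482666016, 26.30656623840332), 81.88514709472656)
0.64 [261.9, 127.4, 319.1, 190.2] [139.73997773  76.57516704 128.52839644] [ 490.19868613 -290.12024282] ((487.2623596191406, -292.20758056640625), (70.90792083740234, 26.683218002319336), 36.06422805786133)
```

View pics/w1.png

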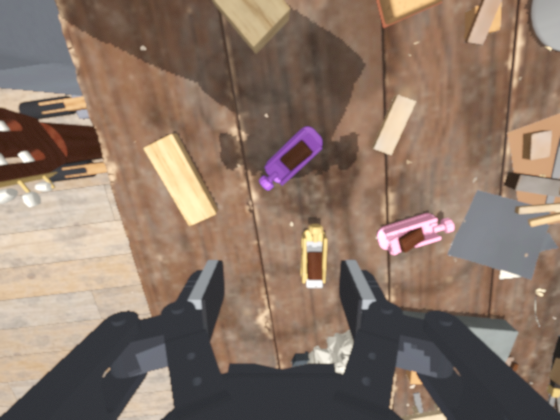

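Wrist view: brass plane centred at (314,258), purple at (292,158), pink at (415,235). The fix gives (0.501, -0.396) with the grip already aligned (82° against 82.5°).

Emit:
{"method": "drive_tool", "body": {
  "increments": [
    [[8,-22,-10],[0,0,0],0.7],
    [[8,-22,-20],[0,0,0],0.7],
    [[9,-22,-20],[0,0,0],0.7],
    [[0,0,-30],[0,0,0],0.7],
    [[0,0,-30],[0,0,0],0.7],
    [[0,0,0],[0,0,0],0.7],
    [[0,0,0],[0,0,0],0.7]
  ]
}}

```text
clock: 3.38
eef_pos: [0.5021, -0.3933, 0.0514]
tool_rot: [0.75, 0.661, -0.0, -0.001]
ft_force: [-0.0, -0.4, 1.5]
grip_width: 0.0603
grasp_force: 0.0
```

```bash
python3 - <<'E'
from h import *
o=get_obs();print(o["clock"],o["eef_pos"],o["tool_rot"])
p=camera("wrist");im=p["image"][:,:,::-1].copy()
for s in silhouettes("thumb_plane",p):
    ys,xs=np.nonzero(s["region"]);c=im[ys,xs].mean(0)
    P=np.array([atz(p,x,y,0.012)[:2] for x,y in zip(xs,ys)])*1000
    print(s["conf"],s["bbox"],c,P.mean(0),cv2.minAreaRect(P.astype(np.float32)))
cv2.imwrite("pics/w2.png",im)
E
```

```text
3.3833 [ 0.50213232 -0.39325096  0.05141139] [ 7.50283742e-01  6.61114292e-01 -2.17363497e-04 -1.46676079e-03]
0.79 [183.3, 21.8, 289.8, 132.3] [118.94027333  63.76834824 109.98363422] [ 490.88698467 -290.85710248] ((487.8518981933594, -293.63946533203125), (70.66731262207031, 27.739952087402344), 36.43262481689453)
0.57 [261.4, 190.2, 300.7, 294.4] [ 99.08707047 132.70122306 158.91205591] [ 501.41158905 -396.26917084] ((501.41448974609375, -396.8061218261719), (73.73082733154297, 24.68805503845215), 81.60932922363281)
```

View pics/w2.png

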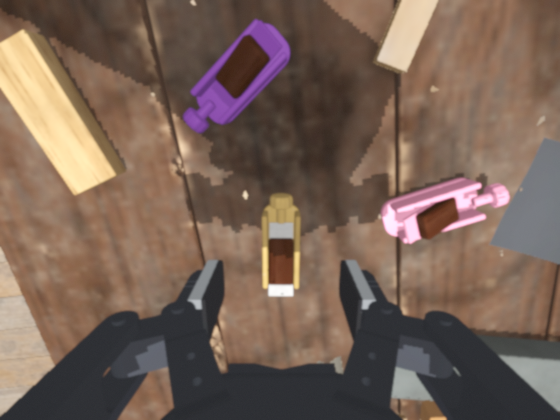

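The brass plane sits midway between the fingers at (281,245). Descend and grip.

Emit:
{"method": "drive_tool", "body": {
  "increments": [
    [[0,-5,-18],[0,0,0],0.7],
    [[0,0,-16],[0,0,0],0.7],
    [[0,0,-10],[0,0,0],0.7],
    [[0,0,-5],[0,0,0],0.7],
    [[0,0,0],[0,0,0],0.7],
    [[0,0,0],[0,0,0],0.7]
  ]
}}

```text
clock: 3.98
eef_pos: [0.5034, -0.4003, 0.0035]
tool_rot: [0.751, 0.661, 0.0, 0.001]
ft_force: [0.4, -0.3, 0.2]
grip_width: 0.0599
grasp_force: 0.0
```

Emit:
{"method": "drive_tool", "body": {
  "increments": [
    [[0,0,0],[0,0,0],0],
    [[0,0,0],[0,0,0],0],
    [[0,0,0],[0,0,0],0],
    [[0,0,0],[0,0,0],0],
    [[0,0,0],[0,0,0],0],
    [[0,0,0],[0,0,0],0]
  ]
}}

```text
clock: 4.48
eef_pos: [0.5034, -0.4005, 0.0035]
tool_rot: [0.751, 0.661, 0.0, 0.001]
ft_force: [-0.5, 0.8, 6.2]
grip_width: 0.0231
grasp_force: 62.5
```

Emit:
{"method": "drive_tool", "body": {
  "increments": [
    [[0,0,5],[0,0,0],0],
    [[0,0,15],[0,0,0],0],
    [[0,0,25],[0,0,0],0],
    [[0,0,30],[0,0,0],0],
    [[0,0,35],[0,0,0],0],
    [[0,0,35],[0,0,0],0],
    [[0,0,30],[0,0,0],0],
    [[0,0,15],[0,0,0],0]
  ]
}}

```text
clock: 5.15
eef_pos: [0.504, -0.401, 0.1972]
tool_rot: [0.751, 0.661, 0.001, 0.003]
ft_force: [0.1, 0.5, -0.3]
grip_width: 0.0225
grasp_force: 61.8
```

Emit:
{"method": "drive_tool", "body": {
  "increments": [
    [[3,20,0],[0,0,4],0],
    [[4,28,0],[0,0,5.8],0],
    [[4,32,0],[0,0,5.8],0],
    [[4,32,0],[0,0,5.8],0],
    [[4,32,0],[0,0,5.8],0],
    [[4,32,0],[0,0,5.8],0],
    [[4,32,0],[0,0,5.8],0],
    [[4,32,0],[0,0,5.8],0]
  ]
}}

```text
clock: 5.82
eef_pos: [0.5333, -0.1584, 0.192]
tool_rot: [0.442, 0.897, -0.0, -0.0]
ft_force: [1.2, -0.1, -0.8]
grip_width: 0.023
grasp_force: 61.8
```

Emit:
{"method": "drive_tool", "body": {
  "increments": [
    [[4,32,0],[0,0,5.8],0],
    [[4,32,0],[0,0,5.8],0],
    [[4,32,0],[0,0,5.8],0],
    [[4,32,0],[0,0,5.8],0],
    [[4,32,0],[0,0,5.8],0],
    [[4,32,0],[0,0,5.8],0],
    [[4,32,0],[0,0,5.8],0],
    [[0,0,0],[0,0,4.6],0]
  ]
}}

```text
clock: 6.48
eef_pos: [0.5618, 0.0696, 0.1918]
tool_rot: [0.06, 0.998, 0.001, -0.0]
ft_force: [0.3, -0.6, -0.9]
grip_width: 0.023
grasp_force: 61.8
```

Emit:
{"method": "drive_tool", "body": {
  "increments": [
    [[0,0,0],[0,0,0],0],
    [[0,0,0],[0,0,0],0],
    [[0,0,0],[0,0,0],0]
  ]
}}

```text
clock: 6.73
eef_pos: [0.5614, 0.0632, 0.192]
tool_rot: [0.067, 0.998, -0.0, -0.0]
ft_force: [-0.2, -0.1, -0.2]
grip_width: 0.0227
grasp_force: 61.8
```

```bash
cat > look.py <<'E'
from h import *
import sys
from scipy.spatial.transform import Rotation as R
o=get_obs();M=R.from_quat(o["tool_rot"]).as_matrix();y=M[:,1]
print(o["clock"],o["eef_pos"],"tool y",np.degrees(np.arctan2(y[1],y[0])),"z",M[:,2],o["grip_width"])
n=sys.argv[1];w=camera("wrist");t=camera("top")
c=np.zeros((420,800,3),np.uint8);c[:,:400]=cv2.resize(w["image"][:,:,::-1],(400,300)).repeat(1,0)[:300] if 0 else cv2.copyMakeBorder(cv2.resize(w["image"][:,:,::-1],(400,300)),0,120,0,0,cv2.BORDER_CONSTANT)
c[:,400:]=cv2.resize(t["image"][125:230,160:260,::-1],(400,420),interpolation=cv2.INTER_CUBIC)
cv2.imwrite(f"pics/{n}.png",c)
E
python3 look.py v1
```

```text
6.7333 [0.56144517 0.06323217 0.19204662] tool y 82.33060385241832 z [-8.53639616e-04 -3.62831735e-04 -9.99999570e-01] 0.022740787826498278
```

View pics/v1.png

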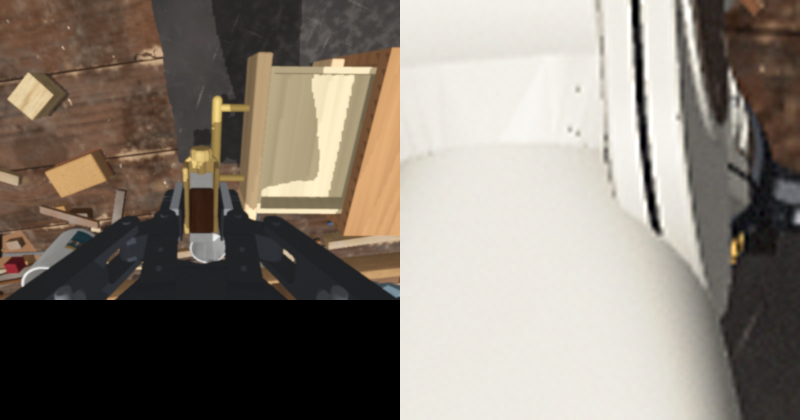

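The plane is held level. I'll cross-check the drawer position from this wrist picture: panel at composite (260,55)–(255,218), chest edge at (385,65)–(345,233).

```bash
python3 - <<'E'
from h import *
p=camera("wrist");T=np.array([.566,.175]);a=np.radians(82.3);ex=np.array([np.cos(a),np.sin(a)]);ey=np.array([-ex[1],ex[0]])
for k,u,v,z in[("bar end",217,98,.0985),("panel in top",271,55,.114),("panel in bot",258,215,.114),("panel out top",247,55,.114),("chest",385,65,.125),("chest",345,233,.125),("wall far",255,212,.104),("wall near",270,68,.104),("back near",375,68,.104)]:
    q=atz(p,u*1.4,v*1.4,z)[:2];print(k,q,"rel",(q-T)@ex,(q-T)@ey)
E
```

```text
bar end [0.50242641 0.08887899] rel -0.09386245692557708 0.051461338368650335
panel in top [0.46870388 0.14280834] rel -0.044937734379273835 0.09210558128769462
panel in bot [0.64348867 0.12148577] rel -0.042649294776240396 -0.08396014000179536
panel out top [0.46567143 0.12034995] rel -0.06759992478885819 0.09210157864432802
chest [0.49167906 0.24185817] rel 0.056297347013051724 0.08260887380309301
chest [0.6739398  0.21919476] rel 0.05825870446300785 -0.10104504556748611
wall far [0.64589569 0.12015881] rel -0.043641776998452314 -0.08652324777168821
wall near [0.47995358 0.14453599] rel -0.04171835170320742 0.08118879925167516
back near [0.49407629 0.24909901] rel 0.06379409072219669 0.08120342832697337
```

Emit:
{"method": "drive_tool", "body": {
  "increments": [
    [[1,25,0],[0,0,0],0],
    [[2,35,0],[0,0,0],0],
    [[2,35,0],[0,0,0],0],
    [[0,21,0],[0,0,0],0],
    [[0,0,-25],[0,0,0],0],
    [[0,0,-25],[0,0,0],0],
    [[0,0,0],[0,0,0],0],
    [[0,0,0],[0,0,0],0]
  ]
}}

```text
clock: 7.55
eef_pos: [0.5655, 0.1789, 0.141]
tool_rot: [0.066, 0.998, -0.001, -0.002]
ft_force: [1.1, 0.5, -0.4]
grip_width: 0.0232
grasp_force: 61.8
```

```bash
python3 look.py v2
```

```text
7.55 [0.56549377 0.17892505 0.14098166] tool y 82.40727518415127 z [-0.00414442 -0.00135763 -0.99999049] 0.023224509460841022
```

View pics/v2.png

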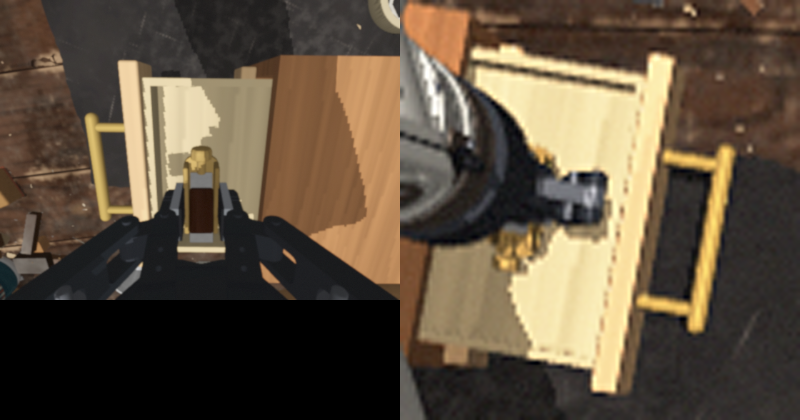

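Wrist view: the plane at (202,200) is centred between the drawer front (~145) and the chest edge (~265). Lowering.

Emit:
{"method": "drive_tool", "body": {
  "increments": [
    [[0,0,-20],[0,0,0],0],
    [[0,0,-20],[0,0,0],0],
    [[0,0,-12],[0,0,0],0],
    [[0,0,-5],[0,0,0],0],
    [[0,0,-2],[0,0,0],0],
    [[0,0,0],[0,0,0],0],
    [[0,0,0],[0,0,0],0]
  ]
}}

```text
clock: 8.23
eef_pos: [0.568, 0.1801, 0.085]
tool_rot: [0.066, 0.998, 0.001, 0.001]
ft_force: [0.5, 0.0, -0.7]
grip_width: 0.0228
grasp_force: 61.8
```

Emit:
{"method": "drive_tool", "body": {
  "increments": [
    [[0,0,-1],[0,0,0],0],
    [[0,0,-1],[0,0,0],0],
    [[0,0,-1],[0,0,0],0],
    [[0,0,0],[0,0,0],0],
    [[0,0,0],[0,0,0],0]
  ]
}}

```text
clock: 8.65
eef_pos: [0.5667, 0.18, 0.0804]
tool_rot: [0.065, 0.998, 0.0, -0.0]
ft_force: [0.3, -0.5, -0.7]
grip_width: 0.0231
grasp_force: 61.8
```

Emit:
{"method": "drive_tool", "body": {
  "increments": [
    [[0,0,-1],[0,0,0],0],
    [[0,0,-1],[0,0,0],0],
    [[0,0,0],[0,0,0],0],
    [[0,0,0],[0,0,0],0]
  ]
}}

```text
clock: 8.98
eef_pos: [0.5669, 0.1801, 0.0788]
tool_rot: [0.065, 0.998, 0.0, 0.0]
ft_force: [-0.8, -0.4, 3.2]
grip_width: 0.0226
grasp_force: 62.2
```

Emit:
{"method": "drive_tool", "body": {
  "increments": [
    [[0,0,-1],[0,0,0],0],
    [[0,0,0],[0,0,0],0],
    [[0,0,0],[0,0,0],0]
  ]
}}

```text
clock: 9.23
eef_pos: [0.5669, 0.1803, 0.0788]
tool_rot: [0.065, 0.998, 0.0, 0.001]
ft_force: [-2.7, 0.5, 8.1]
grip_width: 0.023
grasp_force: 62.8
```

Contact made. Release gently and partway.

Emit:
{"method": "drive_tool", "body": {
  "increments": [
    [[0,0,0.5],[0,0,0],0.35],
    [[0,0,0],[0,0,0],0.4],
    [[0,0,0],[0,0,0],0.45],
    [[0,0,0],[0,0,0],0.5],
    [[0,0,0],[0,0,0],0.5],
    [[0,0,0],[0,0,0],0.5],
    [[0,0,0],[0,0,0],0.5]
  ]
}}

```text
clock: 9.82
eef_pos: [0.5664, 0.1786, 0.0773]
tool_rot: [0.066, 0.998, -0.001, -0.001]
ft_force: [-0.4, -5.5, 0.9]
grip_width: 0.0424
grasp_force: 0.0
```

Emit:
{"method": "drive_tool", "body": {
  "increments": [
    [[0,0,4],[0,0,0],0.5],
    [[0,0,12],[0,0,0],0.5],
    [[0,0,20],[0,0,0],0.5],
    [[0,0,30],[0,0,0],0.5],
    [[0,0,35],[0,0,0],0.5],
    [[0,0,20],[0,0,0],0.3],
    [[0,0,0],[0,0,0],0],
    [[0,0,0],[0,0,0],0]
  ]
}}

```text
clock: 10.48
eef_pos: [0.568, 0.181, 0.2008]
tool_rot: [0.065, 0.998, 0.001, 0.002]
ft_force: [-0.2, 0.8, -0.5]
grip_width: 0.007
grasp_force: 0.0
```

```bash
python3 look.py v3
```

```text
10.4833 [0.56796549 0.18103178 0.20077221] tool y 82.5141995243091 z [ 0.00421495  0.00245682 -0.9999881 ] 0.007000018190667159
```

View pics/v3.png

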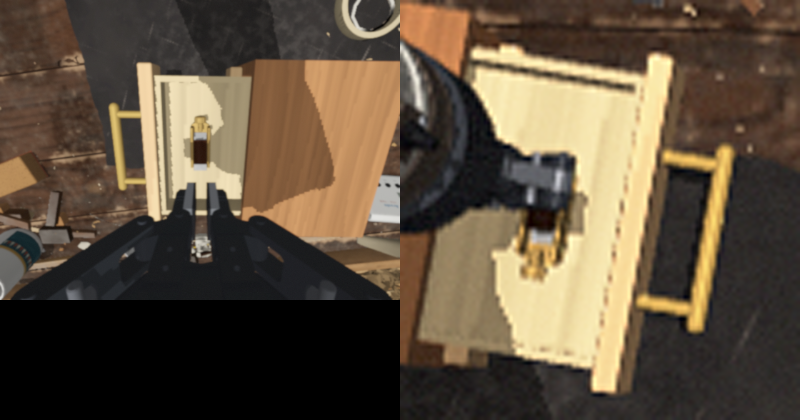

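The plane stands upright in the drawer: wrist composite (200,145), top composite about (540,240). Now I'll go in front of the bar with shut fingers.

Emit:
{"method": "drive_tool", "body": {
  "increments": [
    [[-4,-30,0],[0,0,0],0],
    [[-4,-35,0],[0,0,0],0],
    [[-4,-35,0],[0,0,0],0],
    [[-5,-35,0],[0,0,0],0],
    [[-4,-18,0],[0,0,0],0],
    [[0,0,0],[0,0,0],0],
    [[0,0,0],[0,0,0],0]
  ]
}}

```text
clock: 11.17
eef_pos: [0.5447, 0.0262, 0.1972]
tool_rot: [0.067, 0.998, 0.0, -0.002]
ft_force: [0.9, 0.8, 0.6]
grip_width: -0.0
grasp_force: 0.0
```

Emit:
{"method": "drive_tool", "body": {
  "increments": [
    [[0,0,-25],[0,0,0],0],
    [[0,0,-35],[0,0,0],0],
    [[0,0,-35],[0,0,0],0],
    [[0,0,-25],[0,0,0],0],
    [[0,0,0],[0,0,0],0],
    [[0,0,0],[0,0,0],0]
  ]
}}

```text
clock: 11.67
eef_pos: [0.5441, 0.0282, 0.0769]
tool_rot: [0.065, 0.998, -0.0, -0.003]
ft_force: [0.5, -0.6, 1.0]
grip_width: 0.0003
grasp_force: 0.0
```

Emit:
{"method": "drive_tool", "body": {
  "increments": [
    [[0.5,4,0],[0,0,0],0],
    [[0.5,4,0],[0,0,0],0],
    [[0.5,4,0],[0,0,0],0],
    [[0.5,4,0],[0,0,0],0],
    [[0.5,4,0],[0,0,0],0],
    [[0.5,4,0],[0,0,0],0],
    [[0.5,4,0],[0,0,0],0],
    [[0.5,4,0],[0,0,0],0]
  ]
}}

```text
clock: 12.33
eef_pos: [0.5499, 0.0594, 0.079]
tool_rot: [0.066, 0.998, 0.0, 0.0]
ft_force: [0.4, 0.7, -0.1]
grip_width: -0.0
grasp_force: 0.0
```

Emit:
{"method": "drive_tool", "body": {
  "increments": [
    [[0.5,4,0],[0,0,0],0],
    [[0.8,6,0],[0,0,0],0],
    [[0.8,6,0],[0,0,0],0],
    [[0.8,6,0],[0,0,0],0],
    [[0.8,6,0],[0,0,0],0],
    [[0.8,6,0],[0,0,0],0],
    [[0.8,6,0],[0,0,0],0],
    [[0.8,6,0],[0,0,0],0]
  ]
}}

```text
clock: 13.0
eef_pos: [0.5562, 0.1056, 0.0788]
tool_rot: [0.066, 0.998, -0.0, 0.0]
ft_force: [0.5, -1.9, 0.0]
grip_width: -0.0002
grasp_force: 0.6
```

Emit:
{"method": "drive_tool", "body": {
  "increments": [
    [[0.8,6,0],[0,0,0],0],
    [[0.8,6,0],[0,0,0],0],
    [[0.8,6,0],[0,0,0],0],
    [[0.8,6,0],[0,0,0],0],
    [[0.5,4,0],[0,0,0],0],
    [[0.5,4,0],[0,0,0],0],
    [[0,0,0],[0,0,0],0]
  ]
}}

```text
clock: 13.58
eef_pos: [0.5599, 0.1381, 0.0787]
tool_rot: [0.065, 0.998, 0.0, -0.0]
ft_force: [-0.1, -0.1, 1.0]
grip_width: 0.0001
grasp_force: 0.0
```

Emit:
{"method": "drive_tool", "body": {
  "increments": [
    [[0.5,4,0],[0,0,0],0],
    [[0.5,4,0],[0,0,0],0],
    [[0.5,4,0],[0,0,0],0],
    [[0.3,2,0],[0,0,0],0],
    [[0.3,2,0],[0,0,0],0],
    [[0,0,0],[0,0,0],0]
  ]
}}

```text
clock: 14.08
eef_pos: [0.5621, 0.1536, 0.0788]
tool_rot: [0.065, 0.998, 0.0, -0.0]
ft_force: [-0.6, -0.4, -0.4]
grip_width: 0.0003
grasp_force: 0.0
```

Emit:
{"method": "drive_tool", "body": {
  "increments": [
    [[0.3,2,0],[0,0,0],0],
    [[0.3,2,0],[0,0,0],0],
    [[0.3,2,0],[0,0,0],0],
    [[0,0,0],[0,0,0],0]
  ]
}}

```text
clock: 14.42
eef_pos: [0.5632, 0.1595, 0.0788]
tool_rot: [0.065, 0.998, 0.0, 0.0]
ft_force: [-0.3, -0.3, 0.6]
grip_width: -0.0
grasp_force: 0.1
```

Emit:
{"method": "drive_tool", "body": {
  "increments": [
    [[0.3,2,0],[0,0,0],0],
    [[0.3,2,0],[0,0,0],0],
    [[0,0,0],[0,0,0],0]
  ]
}}

```text
clock: 14.67
eef_pos: [0.5635, 0.1623, 0.0788]
tool_rot: [0.066, 0.998, -0.001, -0.0]
ft_force: [-1.0, -3.2, 0.3]
grip_width: -0.0001
grasp_force: 2.0
```

Emit:
{"method": "drive_tool", "body": {
  "increments": [
    [[0.3,2,0],[0,0,0],0],
    [[0.2,1,0],[0,0,0],0],
    [[0,0,0],[0,0,0],0]
  ]
}}

```text
clock: 14.92
eef_pos: [0.5635, 0.1625, 0.0788]
tool_rot: [0.067, 0.998, -0.003, -0.0]
ft_force: [-3.5, -10.5, 4.6]
grip_width: -0.0001
grasp_force: 5.6
```

It has hit the stop, with force rising and no motion. Backing off, then a last look.

Emit:
{"method": "drive_tool", "body": {
  "increments": [
    [[-0.7,-5,0],[0,0,0],0],
    [[-2,-15,0],[0,0,0],0],
    [[-4,-30,0],[0,0,0],0],
    [[-5,-35,10],[0,0,0],0],
    [[-5,-35,30],[0,0,0],0],
    [[-5,-35,30],[0,0,0],0],
    [[-5,-35,30],[0,0,0],0],
    [[0,0,0],[0,0,0],0]
  ]
}}

```text
clock: 15.58
eef_pos: [0.5416, -0.0186, 0.1758]
tool_rot: [0.069, 0.998, -0.001, 0.005]
ft_force: [0.2, -0.5, 0.6]
grip_width: 0.0001
grasp_force: 0.0
```

Emit:
{"method": "drive_tool", "body": {
  "increments": [
    [[0,0,0],[0,0,0],0],
    [[0,0,0],[0,0,0],0],
    [[0,0,0],[0,0,0],0],
    [[0,0,0],[0,0,0],0]
  ]
}}

```text
clock: 15.92
eef_pos: [0.5382, -0.0122, 0.1682]
tool_rot: [0.065, 0.998, 0.0, -0.001]
ft_force: [-0.5, 0.3, -0.5]
grip_width: -0.0
grasp_force: 0.0
```

```bash
python3 look.py v4; python3 -c "
from h import *
cv2.imwrite('pics/s4.png',cv2.resize(camera('scene')['image'][90:230,140:340,::-1],(800,560),interpolation=cv2.INTER_CUBIC))"
```

```text
15.9167 [ 0.5382008  -0.01224551  0.16822273] tool y 82.59132843738249 z [-2.66106599e-03  4.82729112e-04 -9.99996343e-01] -1.2693861862365281e-05
```

View pics/v4.png

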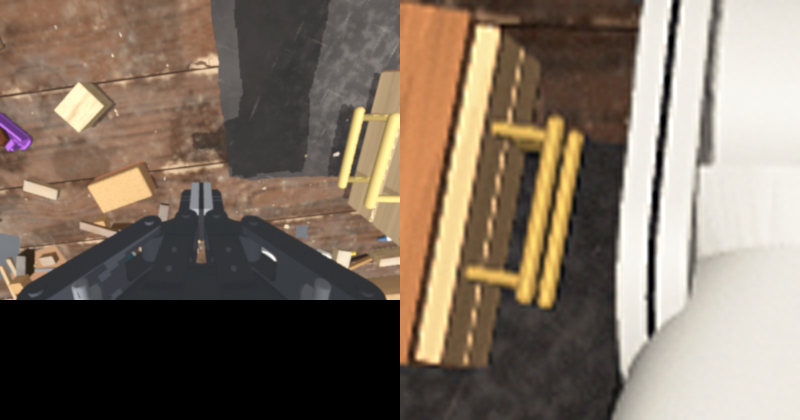

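View pics/s4.png

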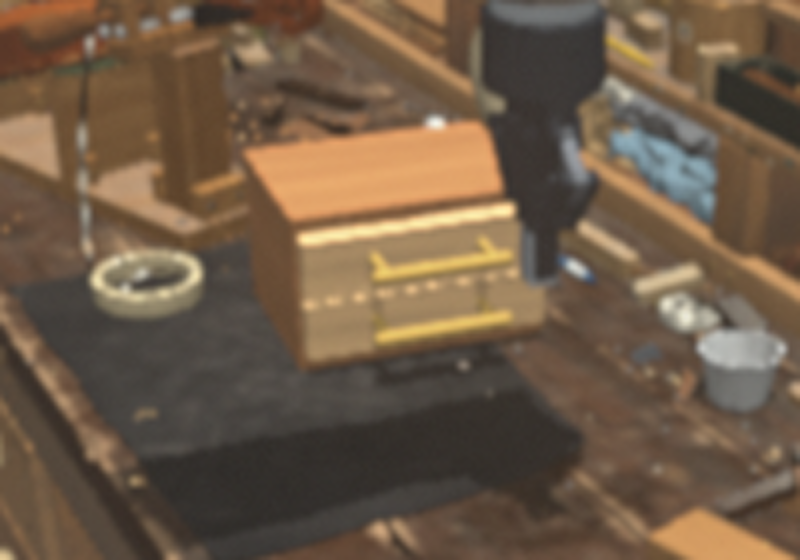

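The top drawer front is flush with the lower one: scene-crop bars at (440,265) and (445,328), and the panel against the chest face. The arm is clear, so I'm handing in.

```bash
python3 -c "
from workcell import job_done;print(job_done())"
```

```text
the job is handed in; nothing more can be done
None
```

The brass thumb plane was set down on its sole in the top drawer and let go, the drawer was pushed shut to its stop, and the job is handed in; no verdict came back, and the plane can't be seen now that the drawer is shut.

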